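# Test two sleeves on a gauge pin and sort them by fit

## Task

Try the two square steel sleeves one after the other on the level gauge pin: take a sleeve off the free-turning turntable and push it along the pin as far as it will go. If it slides fully home against the shoulder, lay it flat in the square tray; if it stops short at the pin's step, lay it flat in the round pan. Set it down on the bottom of its tray rather than dropping it, sort it before you take the second, and leave the marker, pen and spanner where they lie.

Things in the scene. Friction and masses are not known exactly. Their poses are not given: they have to be found in the camera images.
- sleeve_a: square-sided steel sleeve, 44x44 mm, 70 mm long over the round collars (41 mm across, 8 mm long) at its ends, 0.2 to 0.45 kg, lying flat with its through bore level; ends alike. One sleeve has a 28.5 mm bore, the other a 21 mm bore; outsides are the same, so try them on the pin. Origin: centre of the underside, 22 mm below the bore axis; x along the bore, z up
- sleeve_b: same as sleeve_a to look at and with the same frame; the two lie parallel, side by side, about 90 mm apart on the turntable
- sleeve_a_mid (a point): point on the bore axis at mid-length of the sleeve, 35 mm from each end and 22 mm from each flat side
- sleeve_b_mid (a point): point on the bore axis at mid-length of the sleeve, 35 mm from each end and 22 mm from each flat side
- turntable: low round turntable, fixed foot, with an aluminium disc 176 mm across whose flat top is 35 mm above the worktop and which spins freely when touched; origin on the axis at worktop height
- gauge_stand: stand with a level gauge pin: base plate 150x100x12 mm (x -95 to +55 mm from the origin) and an upright 64 mm wide, 98 mm high. Origin at worktop height. The pin points along the stand's -x (roughly to the robot), axis 72 mm above the worktop. From its tip: nose 16 mm thick, 22 mm long; flat step; gauge part 26 mm thick, 28 mm long, front edge bevelled; shoulder 48 mm across
- pin_root (a point): centre of the shoulder face, on the pin axis; axes as the stand; the tip of the pin is at x = -0.050 and the step at x = -0.028
- pin_home (a point): on the pin axis 35 mm in front of the shoulder: where the middle of a sleeve is when it is fully home
- pin_stop (a point): on the pin axis 63 mm in front of the shoulder: where the middle of a sleeve is when its end rests against the step
- square_tray: fixed shallow steel tray, square, 130x130 mm outside, 28 mm high, walls 3 mm, floor about 3 mm above the worktop; origin at the centre of its underside. It and the round pan may change places
- round_pan: fixed shallow round steel pan, 140 mm across, 28 mm high, walls 3 mm, floor about 4 mm above the worktop; origin at the centre of its underside
- marker: bystander: marker pen 135 mm long lying on the worktop
- pen: bystander: slim pen 140 mm long lying between tray and pan
- spanner: bystander: 178 mm combination spanner lying on the worktop

How it is judged (in metres and radians):
On the way, in this order (a step that is already met when the one before it is completed fails the run):
1. one of the sleeves has been pushed along the pin as far as it goes (the wide one within 5 mm of fully home, the narrow one within 7 mm of the step) (((distance between sleeve_a_mid and pin_stop below 0.007 m and angle between the x axis of sleeve_a and the x axis of gauge_stand, either way round below 0.15 rad) or (distance between sleeve_b_mid and pin_home below 0.005 m and angle between the x axis of sleeve_b and the x axis of gauge_stand, either way round below 0.12 rad))), for 0.1 s.
2. that sleeve is lowered to the bottom of its own tray while still held (((horizontal distance between sleeve_a_mid and round_pan below 0.045 m and height (world z) of sleeve_a_mid below 0.034 m and angle between sleeve_a's own x axis and vertical between 1.4 and 1.74 rad and contact force between the fingers and sleeve_a above 0.5 N) or (x of sleeve_b_mid in the frame of square_tray between -0.05 and 0.05 m and y of sleeve_b_mid in the frame of square_tray between -0.05 and 0.05 m and height (world z) of sleeve_b_mid below 0.034 m and angle between sleeve_b's own x axis and vertical between 1.4 and 1.74 rad and contact force between the fingers and sleeve_b above 0.5 N))), for 0.05 s.
3. with the first one lying in its tray, the other sleeve has been pushed along the pin as far as it goes (((horizontal distance between sleeve_a_mid and round_pan below 0.045 m and height (world z) of sleeve_a_mid below 0.034 m and angle between sleeve_a's own x axis and vertical between 1.4 and 1.74 rad and distance between sleeve_b_mid and pin_home below 0.005 m and angle between the x axis of sleeve_b and the x axis of gauge_stand, either way round below 0.12 rad) or (x of sleeve_b_mid in the frame of square_tray between -0.05 and 0.05 m and y of sleeve_b_mid in the frame of square_tray between -0.05 and 0.05 m and height (world z) of sleeve_b_mid below 0.034 m and angle between sleeve_b's own x axis and vertical between 1.4 and 1.74 rad and distance between sleeve_a_mid and pin_stop below 0.007 m and angle between the x axis of sleeve_a and the x axis of gauge_stand, either way round below 0.15 rad))), for 0.1 s.
4. the second sleeve is lowered to the bottom of its own tray while still held (((horizontal distance between sleeve_a_mid and round_pan below 0.045 m and height (world z) of each of sleeve_a_mid, sleeve_b_mid below 0.034 m and angle between sleeve_a's own x axis and vertical between 1.4 and 1.74 rad and x of sleeve_b_mid in the frame of square_tray between -0.05 and 0.05 m and y of sleeve_b_mid in the frame of square_tray between -0.05 and 0.05 m and angle between sleeve_b's own x axis and vertical between 1.4 and 1.74 rad and contact force between the fingers and sleeve_a above 0.5 N) or (horizontal distance between sleeve_a_mid and round_pan below 0.045 m and height (world z) of each of sleeve_a_mid, sleeve_b_mid below 0.034 m and angle between sleeve_a's own x axis and vertical between 1.4 and 1.74 rad and x of sleeve_b_mid in the frame of square_tray between -0.05 and 0.05 m and y of sleeve_b_mid in the frame of square_tray between -0.05 and 0.05 m and angle between sleeve_b's own x axis and vertical between 1.4 and 1.74 rad and contact force between the fingers and sleeve_b above 0.5 N))), for 0.05 s.
At the end, for the whole second after the job is handed in: The sleeve that goes fully home lies flat on the floor of the square tray (middle within 50 mm of its centre each way), the other flat on the floor of the round pan (within 45 mm of its centre), middles under 31 mm above the worktop, bores level within 10 degrees, at rest (horizontal distance between sleeve_a_mid and round_pan below 0.045 m and height (world z) of each of sleeve_a_mid, sleeve_b_mid below 0.031 m and angle between sleeve_a's own x axis and vertical between 1.4 and 1.74 rad and x of sleeve_b_mid in the frame of square_tray between -0.05 and 0.05 m and y of sleeve_b_mid in the frame of square_tray between -0.05 and 0.05 m and angle between sleeve_b's own x axis and vertical between 1.4 and 1.74 rad and linear speed of each of sleeve_a, sleeve_b below 0.02 m/s); the robot touches nothing.
It fails at once if the marker is shifted by more than 40 mm (distance of marker from where it was at the start of the episode above 0.04 m).
It fails at once if the pen is shifted by more than 40 mm (distance of pen from where it was at the start of the episode above 0.04 m).
It fails at once if the spanner is shifted by more than 40 mm (distance of spanner from where it was at the start of the episode above 0.04 m).
It also fails if it takes over 72 s, if anything falls off the work surface, if the arm or the gripper's body presses on something with over 40 N, if the wrist force passes 120 N, or if a joint passes its speed limit or range.

## Robot

A 6-joint arm with a two-finger parallel gripper is mounted at the origin on a cart in front of the work surface, level with it; the furniture and walls round the work are solid. World frame = base frame: x ahead of the robot, y to its left, z up, the work surface at z = 0. Lengths are in m, angles in degrees, forces in N, time in s.
With the tool pointing down it reaches from about 0.4 to 0.825 m from the base axis. Payload 7 kg.
Tool frame: the origin (TCP) lies on the centre line of the jaws, within the pads' length; the fingertips stand 22 mm ahead of it and the grasp point (between the pads) lies 3 mm ahead of it (ctrl.finger_overhang is the distance from the TCP to the fingertips, in m); z points along the fingers, y is the line along which they close (so a half turn about z gives the same grasp; the last joint's range is limited). The gripper opens to 88 mm and grips with 3 to 60 N. Pads are 19 mm wide; open, the fingers measure 130 mm over their backs; the gripper's body (78 mm by 193 mm) begins 47 mm behind the grasp point.
Start: joints at [89.559, 20.546, 0.682, 0, -70.136, -16.507], TCP at [0.197, 0.646, 0.249] pointing down, gripper open.
Joint ranges: [-176.03, 176.03], [-82.01, 121.73], [-58.28, 71.71], [-173.87, 95.51], [-174.79, -0.11], [-173.66, 173.66]. Speed limits (degrees/s): [136.94, 136.94, 172.46, 180, 180, 180].

## Interface

Orientations are given as [roll, pitch, yaw] about the fixed x, y, z axes, in that order (R = Rz(yaw) Ry(pitch) Rx(roll)).
In Python, from plant import ctrl gives the robot as it stands. The module is installed in compiled form; this text tells all that it offers.
- The arm moves only by the shell command python3 -m creep 'ROWS'. ROWS is JSON, a list of rows, each an object with "grip": the closure, from 0 (fully open) to 1 (shut); "delta_pos": the shift along the tool's x, y, z scaled (see below), a list of three; "rotation": the turn, a rotation vector about the tool's x, y, z scaled (see below), a list of three. A call has 1 to 5 rows; each row is the pose to reach, as a shift and turn from the pose commanded when the call began, along the tool's axes at that moment; what a row does not reach only later rows make up. The controller multiplies each number of a shift by 10 cm and each number of a turn by pi/2 rad. A row lasts 1/10 s, in which the tool goes at most 50 mm and 8.59 degrees, less where a joint would pass 70% of its speed; a pose out of reach is approached as far as the arm can. A call with a number of a shift or a turn outside -1 to 1 is refused whole. A call with a gripper value outside its range is refused whole. The fingers move at their own pace and stop on an object; the grip force is fixed at half the most. Time passes only in rows, so rows that repeat a pose let the fingers close. It gives the time, the measured TCP pose, the force, the opening and the grip force at its end, in the units of the state.
- ctrl.get_obs(): the state, without advancing time (a new reading comes with each control period).
- ctrl.snapshot(name): name is "scene" or "top" or "wrist"; returns a dict with "color" (420x560x3 uint8, red, green, blue), "intrinsics" (3x3 intrinsics, pixels), "R" (3x3) and "t" (3): a world point X has camera coordinates R X + t. Camera axes: x right, y down, z forward; pixel columns grow to the right and rows downward; lengths in m; the calibration is good to about 2 mm. A picture is of the moment at which its call begins. There is no depth.
- ctrl.close_job(): hands the job in; it is judged then, once.
The state is a dict: "clock": time; "joint_pos": joint angles; "qvel": joint speeds; "tau": joint torques, N m; "tool_pos": TCP position; "orientation": TCP orientation; "force": force on the tool from outside, world axes, zero at the start; "moment": the same for the moment, N m; "opening": finger opening in m; "gripper_force": force on a finger pad.
Only numpy, scipy, OpenCV 4.12 (cv2) and the standard library are available. Lean on these libraries where they do the work, as an engineer would, in place of code of your own. Each camera call takes 0.05 s, during which the arm holds its last target. There are 200 camera calls.

## Working session

There is one attempt and no reset: what is moved stays moved. The work goes in short steps, Python scripts to look and compute and a shell command to move; the robot and the scene stay as the last step left them, time stands still between calls to the robot, and variables do not carry over. Pictures are saved under pics/ and viewed, at most 10 in all, crops included, and the job is handed in when it is done.

```bash
mkdir -p pics
python3 - <<'E'
from plant import ctrl
import cv2,pickle
o=ctrl.get_obs(); print(o, ctrl.finger_overhang)
d={}
for n in ("scene","top","wrist"):
    s=ctrl.snapshot(n); d[n]=s
    cv2.imwrite(f"pics/{n}0.png",cv2.resize(s["color"][:,:,::-1],(800,600),interpolation=cv2.INTER_CUBIC))
pickle.dump(d,open("s0.pkl","wb"))
for n in d: print(n,d[n]["intrinsics"].tolist(),(-d[n]["R"].T@d[n]["t"]).round(3))
E
```

```text
{'clock': 0.0, 'joint_pos': array([ 8.95595220e+01,  2.05919220e+01,  6.32800003e-01, -1.98921920e-02,
       -7.01360270e+01, -1.65072499e+01]), 'qvel': array([-0.02265528, -0.0681575 , -0.13689085,  0.0501925 , -0.02167414,
       -0.05501256]), 'tau': array([-5.49513861e-04, -5.82722712e+01,  2.93054509e+01,  6.99699238e+00,
        6.88879634e-03, -1.81404466e-04]), 'tool_pos': array([0.19664994, 0.64523634, 0.24761049]), 'orientation': array([ 1.79903459e+02, -9.10886236e-03, -1.69544949e+01]), 'force': array([-0.41895573,  0.33132507, -0.75544241]), 'moment': array([-0.01557801,  0.01542763, -0.00091667]), 'gripper_force': 0.0, 'opening': 0.0877502434245972} 0.022
scene [[408.4776470269941, 0.0, 282.49405667367057], [0.0, 408.4776470269941, 205.54158865511457], [0.0, 0.0, 1.0]] [0.172 0.376 0.781]
top [[532.8949508472556, 0.0, 278.2842276612399], [0.0, 532.8949508472556, 216.22599277674078], [0.0, 0.0, 1.0]] [ 0.365 -0.074  1.521]
wrist [[304.3062556453051, 0.0, 277.87361027222573], [0.0, 304.3062556453051, 211.45643730461046], [0.0, 0.0, 1.0]] [0.271 0.623 0.384]
```

View pics/scene0.png

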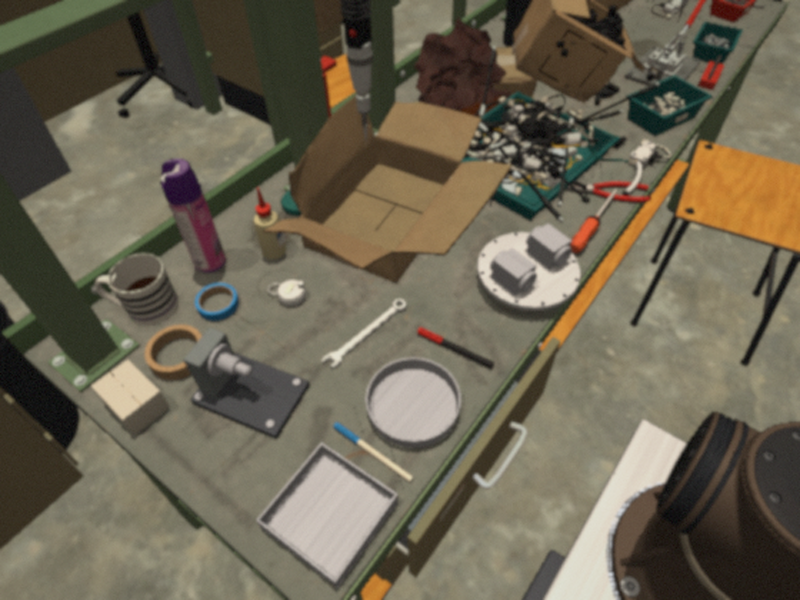

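View pics/top0.png

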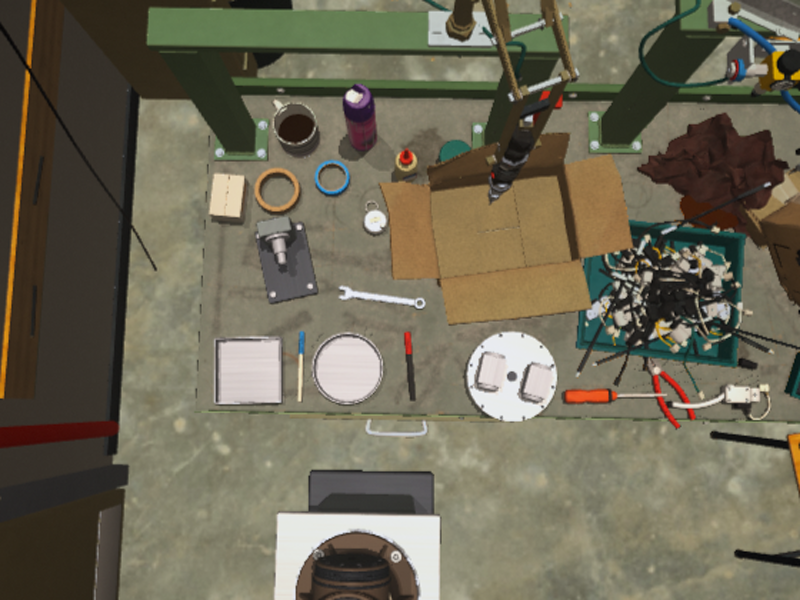

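The scene picture shows the stand at about (230,370), the turntable at (530,270) with sleeves at (513,272) and (550,243), the pan at (413,400) and the square tray at (328,512). The top view shows the tray at (249,370), pan (347,368), turntable (512,376), sleeves (490,371) and (537,382), and the pin from about (275,235) to (283,268). Next I'll work out coarse positions.

```bash
cat > h.py <<'E'
import numpy as np, pickle
from scipy.spatial.transform import Rotation as Ro
def ray(s,uv):
    d=s["R"].T@np.linalg.inv(s["intrinsics"])@np.array([uv[0],uv[1],1.]); return -s["R"].T@s["t"],d
def onz(s,uv,z):
    c,d=ray(s,uv); return c+d*(z-c[2])/d[2]
def tri(obs):
    A=np.zeros((3,3));b=np.zeros(3)
    for s,uv in obs:
        c,d=ray(s,uv); d=d/np.linalg.norm(d); P=np.eye(3)-np.outer(d,d); A+=P;b+=P@c
    return np.linalg.solve(A,b)
def proj(s,X):
    p=s["intrinsics"]@(s["R"]@np.asarray(X)+s["t"]); return p[:2]/p[2]
def local(o,target,rpy):
    "shift and turn in the tool's axes (scaled units) from measured pose to target"
    R=Ro.from_euler('xyz',o["orientation"],degrees=True); T=Ro.from_euler('xyz',rpy,degrees=True)
    return (R.inv().apply(np.array(target)-o["tool_pos"])/.1).round(3),((R.inv()*T).as_rotvec()/(np.pi/2)).round(3)
E
python3 - <<'E'
from h import *
d=pickle.load(open("s0.pkl","rb")); T,S,W=d["top"],d["scene"],d["wrist"]
f=lambda *p:np.array(p)*.7
for n,t,s,z in [("tray",(249,370),(328,512),.003),("pan",(347,368),(413,400),.004),("tt",(512,376),(530,270),.035),("slL",(490,371),(513,268),.079),("slR",(537,382),(550,240),.079),
  ("tip",(283,266),(246,371),.072),("root",(276,236),(215,358),.072)]:
    print(n,onz(T,f(*t),z).round(3),tri([(T,f(*t)),(S,f(*s))]).round(3))
for n,p,z in [("spanA",(345,293),0),("spanB",(420,303),0),("markA",(407,335),0),("markB",(412,398),0),("penA",(301,334),0),("penB",(299,400),0),
 ("base1",(257,250),.012),("base2",(302,222),.012),("base3",(317,293),.012),("base4",(270,301),.012),("boxcorner",(395,278),.0),("boxflap",(447,323),.05),("edge",(300,408),0)]: print(n,onz(T,f(*p),z).round(3))
print("wrist cam R",W["R"].round(3)); 
from plant import ctrl
o=ctrl.get_obs(); R=Ro.from_euler('xyz',o["orientation"],degrees=True)
print("cam in tool",R.inv().apply(-W["R"].T@W["t"]-o["tool_pos"]).round(4)); print((W["R"]@R.as_matrix()).round(3))
E
```

```text
tray [0.426 0.222 0.003] [0.426 0.222 0.005]
pan [0.433 0.028 0.004] [0.432 0.026 0.018]
tt [ 0.422 -0.296  0.035] [ 0.421 -0.298  0.025]
slL [ 0.429 -0.248  0.079] [ 0.43  -0.249  0.067]
slR [ 0.41  -0.337  0.079] [ 0.41  -0.338  0.073]
tip [0.625 0.152 0.072] [0.627 0.155 0.076]
root [0.683 0.168 0.072] [0.684 0.168 0.075]
spanA [0.584 0.036 0.   ]
spanB [ 0.567 -0.116  0.   ]
markA [ 0.502 -0.091 -0.   ]
markB [ 0.376 -0.103  0.   ]
penA [0.5   0.122 0.   ]
penB [0.368 0.121 0.   ]
base1 [0.667 0.215 0.012]
base2 [0.726 0.126 0.012]
base3 [0.582 0.091 0.012]
base4 [0.564 0.185 0.012]
boxcorner [ 0.617 -0.065  0.   ]
boxflap [ 0.522 -0.168  0.05 ]
edge [0.353 0.119 0.   ]
wrist cam R [[-0.292 -0.956  0.001]
 [-0.915  0.279  0.293]
 [-0.28   0.085 -0.956]]
cam in tool [ 7.820e-02 -1.000e-04 -1.365e-01]
[[-0.     1.     0.001]
 [-0.956 -0.    -0.293]
 [-0.293 -0.001  0.956]]
```

```bash
for i in 1 2 3 4 5 6; do python3 -m creep '[{"grip":0.3,"delta_pos":[0.91,0.57,0],"rotation":[0,0,0]},{"grip":0.3,"delta_pos":[0.91,0.57,0],"rotation":[0,0,0]},{"grip":0.3,"delta_pos":[0.91,0.57,0],"rotation":[0,0,0]}]' | tail -3; done
python3 -m creep '[{"grip":0.3,"delta_pos":[0,0,0],"rotation":[0,0,-0.36]},{"grip":0.3,"delta_pos":[0,0,0],"rotation":[0,0,-0.36]},{"grip":0.3,"delta_pos":[0,0,0],"rotation":[0,0,-0.36]},{"grip":0.3,"delta_pos":[0,0,0],"rotation":[0,0,-0.36]},{"grip":0.3,"delta_pos":[0,0,0],"rotation":[0,0,-0.36]}]'
python3 - <<'E'
from plant import ctrl
import cv2,pickle
s=ctrl.snapshot("wrist"); o=ctrl.get_obs(); pickle.dump((s,o),open("w1.pkl","wb"))
print(o["tool_pos"],o["orientation"],o["opening"])
cv2.imwrite("pics/w1.png",cv2.resize(s["color"][:,:,::-1],(800,600),interpolation=cv2.INTER_CUBIC))
E
```

```text
force: [-0.4, -0.3, -0.2]
opening: 0.0691
gripper_force: 0.0
force: [-0.6, 0.5, 0.1]
opening: 0.0617
gripper_force: 0.0
force: [-0.6, 0.3, 0.6]
opening: 0.0611
gripper_force: 0.0
force: [0.9, 0.1, 0.6]
opening: 0.0613
gripper_force: 0.0
force: [-0.1, 0.9, 0.2]
opening: 0.0614
gripper_force: 0.0
force: [0.2, 0.2, 0.2]
opening: 0.061
gripper_force: 0.0
clock: 2.45
tool_pos: [0.6191, 0.1604, 0.2483]
orientation: [-180.0, 0.0, 15.6]
force: [0.6, -1.1, 0.4]
opening: 0.0614
gripper_force: 0.0
[0.6191278  0.1602508  0.24837513] [-1.79995579e+02  1.43873020e-02  1.53396919e+01] 0.06133496043214065
```

View pics/w1.png

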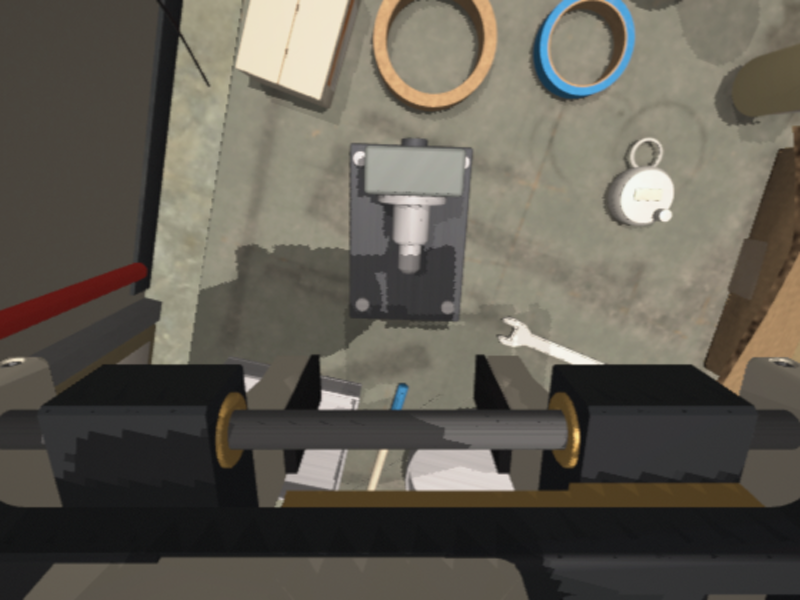

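The wrist picture shows the stand straight below: the pin tip at about (410,270), the step at (410,243), the shoulder face at (411,203), and the base plate's near corners at (349,318) and (460,320). I'll shift sideways for a second view and enlarge both.

```bash
python3 -m creep '[{"grip":0.3,"delta_pos":[0,0.8,0],"rotation":[0,0,0]},{"grip":0.3,"delta_pos":[0,0.8,0],"rotation":[0,0,0]},{"grip":0.3,"delta_pos":[0,0.8,0],"rotation":[0,0,0]},{"grip":0.3,"delta_pos":[0,0.8,0],"rotation":[0,0,0]}]'
python3 - <<'E'
from plant import ctrl
import cv2,pickle,numpy as np
from h import *
s=ctrl.snapshot("wrist"); o=ctrl.get_obs(); pickle.dump((s,o),open("w2.pkl","wb"))
s1,o1=pickle.load(open("w1.pkl","rb"))
X=onz(s1,(287,165),.072); print(X,proj(s,X))
c1=s1["color"][110:230,245:325]; u,v=(proj(s,X)-[42,55]).astype(int); print("second crop origin",u,v)
c2=s["color"][v:v+120,u:u+80]
cv2.imwrite("pics/pin.png",cv2.resize(np.hstack([c1,c2])[:,:,::-1],(800,600),interpolation=cv2.INTER_CUBIC))
E
```

```text
clock: 2.9
tool_pos: [0.6407, 0.082, 0.2484]
orientation: [-180.0, 0.0, 15.2]
force: [-0.6, 0.9, -0.5]
opening: 0.0616
gripper_force: 0.0
[0.65274581 0.16111105 0.072     ] [207.66913872 165.25754331]
second crop origin 165 110
```

View pics/pin.png

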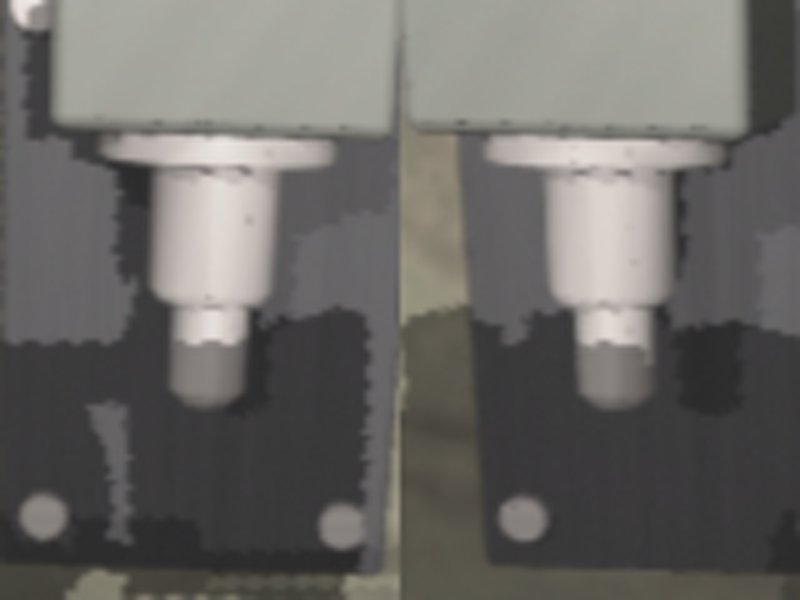

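The enlarged crops show the following. In the left one the nose is centred at (208,375), the gauge part at (212,280) and (215.5,200), and the shoulder disc at (217.5,152). In the right one the matching points are (616,375), (610,280), (610.5,200) and (605,152).

Run:
```python
from h import *
s1,o1=pickle.load(open("w1.pkl","rb"));s2,o2=pickle.load(open("w2.pkl","rb"))
P=[]
for a,b in [((208,375),(616,375)),((210.5,325),(615.5,325)),((212,280),(610,280)),((215.5,200),(610.5,200)),((217.5,152),(605,152))]:
    a=np.array(a)/5-.4+[245,110]; b=(np.array(b)-[400,0])/5-.4+[165,110]
    print(tri([(s1,a),(s2,b)]).round(4),onz(s1,a,.072).round(4),onz(s2,b,.072).round(4)); P+= [(onz(s1,a,.072)+onz(s2,b,.072))/2]
P=np.array(P)[:,:2]; c=P.mean(0); v=np.linalg.svd(P-c)[2][0]; v*=np.sign(v[0]); print("axis",c,np.degrees(np.arctan2(v[1],v[0])))
# shoulder top edge / tip / plate
for n,a,z in [("tip",(207,407),.066),("step",(210,303),.085),("shoulder",(216,168),.085)]:
    X=onz(s1,np.array(a)/5-.4+[245,110],z); print(n,X.round(4),"s",((X[:2]-c)@v).round(4))
Q=[onz(s1,np.array(a)/5-.4+[245,110],.012) for a in [(43,517),(342,527)]]; print(np.round(Q,4)); e=Q[0]-Q[1]; print("screws yaw",np.degrees(np.arctan2(-e[0],e[1])))
print("mid",np.mean(Q,0), c+v*((np.mean(Q,0)[:2]-c)@v))
```

```text
[0.6335 0.1565 0.0747] [0.6328 0.1562 0.072 ] [0.6329 0.157  0.072 ]
[0.6435 0.1588 0.0738] [0.6431 0.1587 0.072 ] [0.6432 0.1592 0.072 ]
[0.6529 0.1613 0.0763] [0.6522 0.1609 0.072 ] [0.6521 0.1621 0.072 ]
[0.6682 0.1649 0.0735] [0.6679 0.1647 0.072 ] [0.6681 0.1652 0.072 ]
[0.6775 0.1672 0.0761] [0.6771 0.167  0.072 ] [0.6771 0.1681 0.072 ]
axis [0.65464899 0.16191148] 13.79206299863842
tip [0.6249 0.154  0.066 ] s -0.0308
step [0.6494 0.1609 0.085 ] s -0.0053
shoulder [0.6749 0.1671 0.085 ] s 0.0209
[[0.574  0.1818 0.012 ]
 [0.592  0.1071 0.012 ]]
screws yaw 13.562873092043207
mid [0.58297392 0.14444887 0.012     ] [0.58300447 0.14432442]
```

```bash
for i in 1 2 3 4; do python3 -m creep '[{"grip":0.3,"delta_pos":[-0.82,0.74,0],"rotation":[0,0,0]},{"grip":0.3,"delta_pos":[-0.82,0.74,0],"rotation":[0,0,0]},{"grip":0.3,"delta_pos":[-0.82,0.74,0],"rotation":[0,0,0]}]' | grep -E "force:" | head -1; done
python3 -m creep '[{"grip":0.3,"delta_pos":[0,0,0],"rotation":[0,0,0.3]},{"grip":0.3,"delta_pos":[0,0,0],"rotation":[0,0,0.3]},{"grip":0.3,"delta_pos":[0,0,0],"rotation":[0,0,0.3]},{"grip":0.3,"delta_pos":[0,0,0],"rotation":[0,0,0.3]}]'
cat > snap.py <<'E'
import sys,cv2,pickle
from plant import ctrl
n=sys.argv[1]; s=ctrl.snapshot(sys.argv[2] if len(sys.argv)>2 else "wrist"); o=ctrl.get_obs(); pickle.dump((s,o),open(n+".pkl","wb"))
print(o["clock"],o["tool_pos"],o["orientation"],o["opening"])
cv2.imwrite(f"pics/{n}.png",cv2.resize(s["color"][:,:,::-1],(800,600),interpolation=cv2.INTER_CUBIC))
E
python3 snap.py t1
```

```text
force: [0.5, -0.5, 0.0]
force: [1.2, -0.3, 0.6]
force: [0.6, -0.0, 0.5]
force: [0.9, 0.3, 1.1]
clock: 4.55
tool_pos: [0.4044, -0.2897, 0.2486]
orientation: [-180.0, -0.0, -11.7]
force: [-0.1, 0.0, 0.1]
opening: 0.0616
gripper_force: 0.0
4.6 [ 0.40427277 -0.289733    0.24862772] [-1.79995564e+02 -1.97004203e-02 -1.15030200e+01] 0.06132840203290186
```

View pics/t1.png

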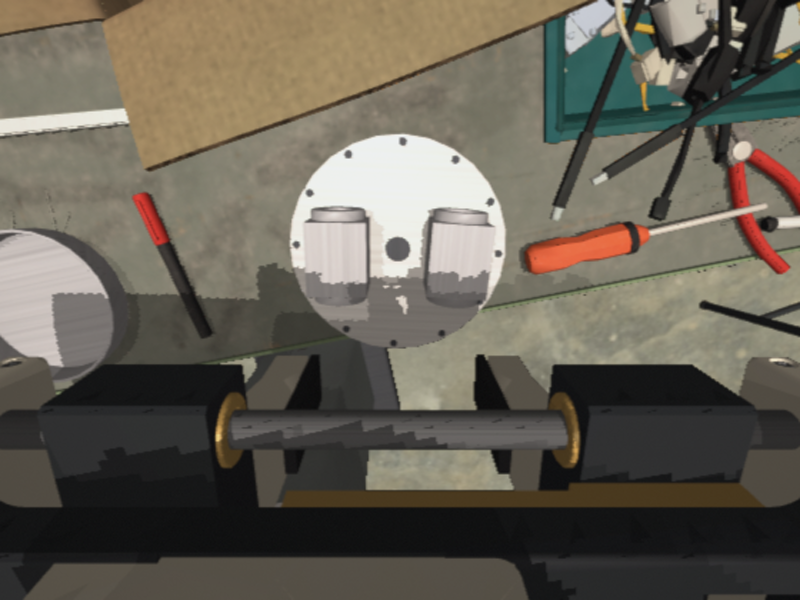

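The picture shows the left sleeve's top face from (305,221)/(367,221) to (304,298)/(368,298), the right one's from (430,222)/(494,223) to (428,299)/(487,302), and the disc hub at (397,249).

Run:
```python
from h import *
s,o=pickle.load(open("t1.pkl","rb")); d=pickle.load(open("s0.pkl","rb")); T,S=d["top"],d["scene"]
f=lambda p:(np.array(p)+.5)*.7-.5
for n,c in [("L",[(305,221),(367,221),(304,298),(368,298)]),("R",[(430,222),(494,223),(428,299),(487,302)])]:
    P=np.array([onz(s,f(p),.079) for p in c]); print(n,P.mean(0).round(4),"yaws",[round(np.degrees(np.arctan2(*(P[i]-P[j])[[1,0]])),1) for i,j in((0,2),(1,3))],[round(np.degrees(np.arctan2(*(P[i]-P[j])[[1,0]]))-90,1) for i,j in((0,1),(2,3))],np.linalg.norm(P[0]-P[1]),np.linalg.norm(P[0]-P[2]))
    t=dict(L=((490,371),(513,268)),R=((537,382),(550,240)))[n]
    print(" tri top centre (3 views)",tri([(s,proj(s,P.mean(0))),(S,f(t[1])),(T,f(t[0]))]).round(4))
print("hub",onz(s,f((397,249)),.035))
```

```text
L [ 0.4288 -0.2495  0.079 ] yaws [np.float64(-16.0), np.float64(-12.1)] [np.float64(-11.7), np.float64(-11.7)] 0.04321146069099974 0.05610151142260258
 tri top centre (3 views) [ 0.4289 -0.2479  0.0697]
R [ 0.4094 -0.336   0.079 ] yaws [np.float64(-12.0), np.float64(-13.1)] [np.float64(-12.6), np.float64(-14.7)] 0.044662878647071726 0.05600597136170133
 tri top centre (3 views) [ 0.4096 -0.3364  0.0752]
hub [ 0.42052879 -0.29231233  0.035     ]
```

```bash
python3 -m creep '[{"grip":0.3,"delta_pos":[0.16,-0.443,0.5],"rotation":[0,0,0.011]},{"grip":0.3,"delta_pos":[0.16,-0.443,1],"rotation":[0,0,0.011]},{"grip":0.3,"delta_pos":[0.16,-0.443,1],"rotation":[0,0,0.011]}]' >/dev/null
python3 -m creep '[{"grip":0.3,"delta_pos":[0,0,0.3],"rotation":[0,0,0]},{"grip":0.3,"delta_pos":[0,0,0.3],"rotation":[0,0,0]},{"grip":0.3,"delta_pos":[0,0,0.3],"rotation":[0,0,0]}]'
python3 snap.py t2
python3 - <<'E'
from h import *
s,o=pickle.load(open("t2.pkl","rb")); print(local(o,[.4288,-.2495,.063],[180,0,-12.5]))
E
```

```text
clock: 5.2
tool_pos: [0.4283, -0.25, 0.1188]
orientation: [180.0, 0.1, -12.4]
force: [0.3, 0.3, 0.1]
opening: 0.0613
gripper_force: 0.0
5.25 [ 0.42882864 -0.25026613  0.11964149] [ 1.79981447e+02 -5.25002353e-02 -1.24113264e+01] 0.06125738316353107
(array([-0.002, -0.008,  0.566]), array([ 0.   , -0.001,  0.001]))
```

View pics/t2.png

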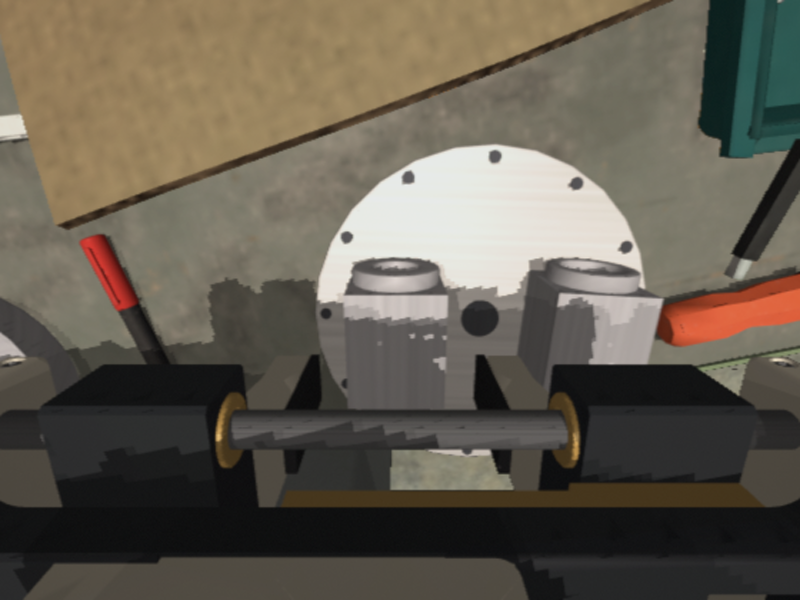

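The sleeve's front top edge runs (345,294)–(447,294), centred between the fingers at column 397, and the hub is at (480,318). I'll check the height by triangulation, then go down and grip.

```bash
python3 - <<'E'
from h import *
f=lambda p:(np.array(p)+.5)*.7-.5
a=pickle.load(open("t1.pkl","rb"))[0];b=pickle.load(open("t2.pkl","rb"))[0]
for p,q in [((305,221),(345,294)),((367,221),(447,294)),((430,222),(554,294)),((494,223),(662,297)),((397,249),(480,318))]: print(tri([(a,f(p)),(b,f(q))]).round(4))
E
python3 -m creep '[{"grip":0.3,"delta_pos":[0,-0.01,0.3],"rotation":[0,0,0]},{"grip":0.3,"delta_pos":[0,-0.01,0.56],"rotation":[0,0,0]},{"grip":0.3,"delta_pos":[0,-0.01,0.56],"rotation":[0,0,0]}]'
python3 -m creep '[{"grip":1,"delta_pos":[0,0,0],"rotation":[0,0,0]},{"grip":1,"delta_pos":[0,0,0],"rotation":[0,0,0]},{"grip":1,"delta_pos":[0,0,0],"rotation":[0,0,0]},{"grip":1,"delta_pos":[0,0,0],"rotation":[0,0,0]},{"grip":1,"delta_pos":[0,0,0],"rotation":[0,0,0]}]'
python3 -m creep '[{"grip":1,"delta_pos":[0,0,0],"rotation":[0,0,0]},{"grip":1,"delta_pos":[0,0,0],"rotation":[0,0,0]}]'
```

```text
[ 0.4602 -0.2345  0.0784]
[ 0.4511 -0.2768  0.0779]
[ 0.4419 -0.3201  0.0801]
[ 0.4324 -0.3628  0.0829]
[ 0.4212 -0.2928  0.0373]
clock: 5.55
tool_pos: [0.4272, -0.2491, 0.0616]
orientation: [-180.0, 0.2, -12.5]
force: [-0.1, 0.9, 0.1]
opening: 0.0611
gripper_force: 0.0
clock: 6.05
tool_pos: [0.4293, -0.2496, 0.0642]
orientation: [180.0, -0.2, -12.5]
force: [-1.0, 0.9, 6.9]
opening: 0.0439
gripper_force: 30.0
clock: 6.25
tool_pos: [0.4293, -0.2495, 0.0642]
orientation: [180.0, -0.2, -12.5]
force: [-1.1, 1.0, 7.3]
opening: 0.0437
gripper_force: 30.0
```

```bash
for i in 1 2; do python3 -m creep '[{"grip":1,"delta_pos":[0,0,-0.3],"rotation":[0,0,0]},{"grip":1,"delta_pos":[0,0,-0.75],"rotation":[0,0,0]},{"grip":1,"delta_pos":[0,0,-0.75],"rotation":[0,0,0]}]'; done; for i in 1 2 3 4; do python3 -m creep '[{"grip":1,"delta_pos":[0.05,-0.35,0],"rotation":[0,0,0]},{"grip":1,"delta_pos":[0.1,-0.7,0],"rotation":[0,0,0]},{"grip":1,"delta_pos":[0.14,-1,0],"rotation":[0,0,0]}]' >/dev/null; done
python3 -m creep '[{"grip":1,"delta_pos":[0,-0.1,0],"rotation":[0,0,-0.09]},{"grip":1,"delta_pos":[0,-0.1,0],"rotation":[0,0,-0.18]},{"grip":1,"delta_pos":[0,-0.1,0],"rotation":[0,0,-0.27]},{"grip":1,"delta_pos":[0,-0.1,0],"rotation":[0,0,-0.291]},{"grip":1,"delta_pos":[0,-0.1,0],"rotation":[0,0,-0.291]}]'
python3 - <<'E'
from h import *
from plant import ctrl
o=ctrl.get_obs(); print(o["tool_pos"],o["orientation"],local(o,[.5721,.1416,.12],[180,0,13.7]),local(o,[.5721,.1416,.0795],[180,0,13.7]))
E
```

```text
clock: 6.55
tool_pos: [0.4316, -0.2503, 0.1434]
orientation: [180.0, -0.6, -12.5]
force: [1.8, 0.2, -2.0]
opening: 0.0439
gripper_force: 30.0
clock: 6.85
tool_pos: [0.4311, -0.2503, 0.2186]
orientation: [179.9, -0.6, -12.5]
force: [0.6, -0.3, -1.8]
opening: 0.044
gripper_force: 30.0
clock: 8.55
tool_pos: [0.5715, 0.1388, 0.2122]
orientation: [-180.0, 0.0, 13.7]
force: [1.0, 0.3, -2.1]
opening: 0.0439
gripper_force: 30.0
[0.57153824 0.13880532 0.21223335] [-1.79987194e+02  1.83244950e-02  1.36706586e+01] (array([ 0.012, -0.026,  0.922]), array([-0.,  0., -0.])) (array([ 0.012, -0.026,  1.327]), array([-0.,  0., -0.]))
```

```bash
python3 -m creep '[{"grip":1,"delta_pos":[0,-0.026,0.4],"rotation":[0,0,0]},{"grip":1,"delta_pos":[0,-0.026,0.8],"rotation":[0,0,0]},{"grip":1,"delta_pos":[0,-0.026,1],"rotation":[0,0,0]},{"grip":1,"delta_pos":[0,-0.026,1],"rotation":[0,0,0]}]' >/dev/null
python3 -m creep '[{"grip":1,"delta_pos":[0,0,0.32],"rotation":[0,0,0]},{"grip":1,"delta_pos":[0,0,0.32],"rotation":[0,0,0]},{"grip":1,"delta_pos":[0,0,0.32],"rotation":[0,0,0]}]'
python3 snap.py p1
python3 - <<'E'
import pickle,cv2
from h import *
s,o=pickle.load(open("p1.pkl","rb")); print(local(o,[.5721,.1416,.0792],[180,0,13.7]))
cv2.imwrite("pics/p1c.png",cv2.resize(s["color"][100:250,180:380][:,:,::-1],(800,600),interpolation=cv2.INTER_CUBIC))
E
```

```text
clock: 9.25
tool_pos: [0.5716, 0.1414, 0.0817]
orientation: [180.0, -0.0, 13.6]
force: [-0.5, 0.2, -1.2]
opening: 0.0438
gripper_force: 30.0
9.3 [0.57216345 0.14166175 0.08233618] [-1.79993710e+02 -1.06046345e-01  1.36519544e+01] 0.043718035205008055
(array([-0.001,  0.   ,  0.031]), array([-0.   , -0.001, -0.001]))
```

View pics/p1c.png

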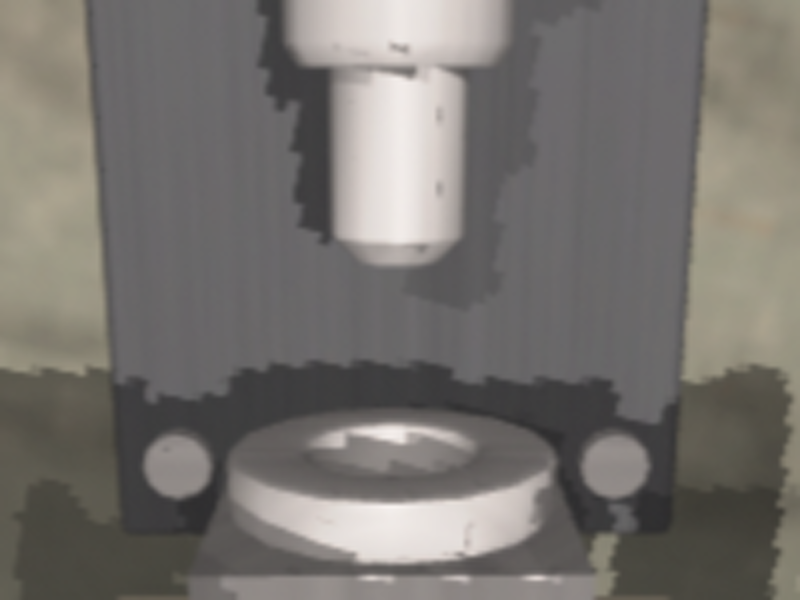

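The crop shows the pin centred at column 398, and the sleeve's collar (229–555) and bore (305–475) centred at about 391, so I should go about 0.8 mm to the right. The bore/collar ratio puts the bore near 21 mm, so this looks like the narrow one. I'll test it by pushing.

```bash
python3 -m creep '[{"grip":1,"delta_pos":[0,0.008,0.031],"rotation":[0,0,0]},{"grip":1,"delta_pos":[0,0.008,0.031],"rotation":[0,0,0]},{"grip":1,"delta_pos":[0.1,0.008,0.031],"rotation":[0,0,0]},{"grip":1,"delta_pos":[0.2,0.008,0.031],"rotation":[0,0,0]},{"grip":1,"delta_pos":[0.25,0.008,0.031],"rotation":[0,0,0]}]'
python3 -m creep '[{"grip":1,"delta_pos":[0.05,0,0],"rotation":[0,0,0]},{"grip":1,"delta_pos":[0.1,0,0],"rotation":[0,0,0]}]'
python3 -m creep '[{"grip":1,"delta_pos":[0.03,0,0],"rotation":[0,0,0]},{"grip":1,"delta_pos":[0.05,0,0],"rotation":[0,0,0]}]'
```

```text
clock: 9.8
tool_pos: [0.5974, 0.147, 0.0777]
orientation: [-180.0, -0.1, 13.7]
force: [-0.7, 0.3, -1.7]
opening: 0.0438
gripper_force: 30.0
clock: 10.0
tool_pos: [0.6058, 0.1488, 0.0772]
orientation: [180.0, 0.0, 13.6]
force: [0.1, 0.7, -1.1]
opening: 0.0438
gripper_force: 30.0
clock: 10.2
tool_pos: [0.6105, 0.15, 0.0773]
orientation: [180.0, 0.0, 13.6]
force: [-0.7, 0.1, -2.1]
opening: 0.0439
gripper_force: 30.0
```

```bash
python3 -m creep '[{"grip":1,"delta_pos":[0,0,-0.015],"rotation":[0,0,0]},{"grip":1,"delta_pos":[0.03,0,-0.015],"rotation":[0,0,0]},{"grip":1,"delta_pos":[0.03,0,-0.015],"rotation":[0,0,0]}]'
python3 -m creep '[{"grip":1,"delta_pos":[0.02,0,0],"rotation":[0,0,0]},{"grip":1,"delta_pos":[0.03,0,0],"rotation":[0,0,0]}]'
```

```text
clock: 10.5
tool_pos: [0.6135, 0.1509, 0.0792]
orientation: [-180.0, -0.0, 13.7]
force: [0.6, 0.1, -3.3]
opening: 0.0438
gripper_force: 30.0
clock: 10.7
tool_pos: [0.6151, 0.1511, 0.0787]
orientation: [180.0, 0.1, 13.6]
force: [-6.3, 0.1, 1.8]
opening: 0.0438
gripper_force: 30.0
```

```bash
python3 -m creep '[{"grip":1,"delta_pos":[0.03,0,0],"rotation":[0,0,0]},{"grip":1,"delta_pos":[0.04,0,0],"rotation":[0,0,0]},{"grip":1,"delta_pos":[0.04,0,0],"rotation":[0,0,0]}]'; python3 snap.py p2
python3 - <<'E'
import pickle,cv2
s,o=pickle.load(open("p2.pkl","rb")); print(o["force"],o["moment"])
cv2.imwrite("pics/p2c.png",cv2.resize(s["color"][60:210,180:380][:,:,::-1],(800,600),interpolation=cv2.INTER_CUBIC))
E
```

```text
clock: 11.0
tool_pos: [0.6154, 0.1507, 0.0779]
orientation: [179.9, 0.5, 13.6]
force: [-16.3, -0.7, 6.8]
opening: 0.0436
gripper_force: 30.0
11.05 [0.61538184 0.1507688  0.07789888] [179.95076775   0.51683763  13.60138778] 0.043873061979784564
[-16.30567336  -0.78763082   5.83334954] [-0.21114045  5.41370141  0.10471008]
```

View pics/p2c.png

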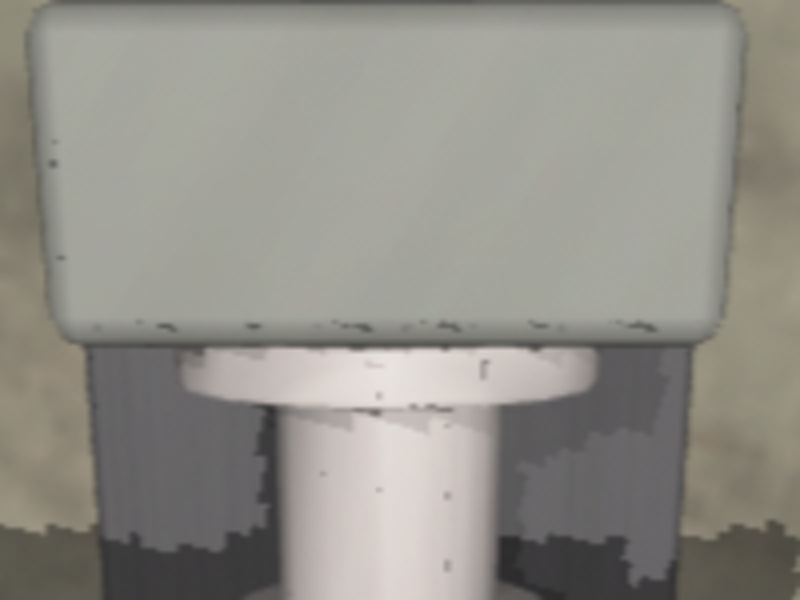

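The sleeve stopped with the 26 mm part still showing (rows 405–590), about 23 mm onto the nose and with 16 N resistance. It's the narrow one, so I'll withdraw it and take it to the round pan.

```bash
python3 -m creep '[{"grip":1,"delta_pos":[-0.1,0,0],"rotation":[0,0,0]},{"grip":1,"delta_pos":[-0.3,0,0],"rotation":[0,0,0]},{"grip":1,"delta_pos":[-0.5,0,0],"rotation":[0,0,0]},{"grip":1,"delta_pos":[-0.68,0,0],"rotation":[0,0,0]},{"grip":1,"delta_pos":[-0.68,0,0],"rotation":[0,0,0]}]'
python3 -m creep '[{"grip":1,"delta_pos":[0,0,-0.4],"rotation":[0,0,0]},{"grip":1,"delta_pos":[0,0,-0.6],"rotation":[0,0,0]}]' >/dev/null
for i in 1 2; do python3 -m creep '[{"grip":1,"delta_pos":[-0.3,0.15,0],"rotation":[0,0,0]},{"grip":1,"delta_pos":[-0.73,0.38,0],"rotation":[0,0,0]},{"grip":1,"delta_pos":[-0.73,0.38,0],"rotation":[0,0,0]}]'; done
python3 snap.py q1
python3 - <<'E'
from h import *
import cv2
s,o=pickle.load(open("q1.pkl","rb")); print(local(o,[.433,.028,.035],[180,0,13.7]))
E
```

```text
clock: 11.55
tool_pos: [0.5521, 0.1357, 0.0792]
orientation: [-180.0, 0.0, 13.7]
force: [-0.3, -0.1, -1.4]
opening: 0.044
gripper_force: 30.0
clock: 12.05
tool_pos: [0.4874, 0.079, 0.1387]
orientation: [-180.0, 0.2, 13.5]
force: [0.2, 0.9, -2.4]
opening: 0.0438
gripper_force: 30.0
clock: 12.35
tool_pos: [0.4254, 0.025, 0.1385]
orientation: [-180.0, 0.1, 13.5]
force: [1.1, 0.0, -1.9]
opening: 0.0437
gripper_force: 30.0
12.4 [0.42844075 0.02661588 0.13936034] [-1.79974873e+02 -5.98379190e-02  1.35868141e+01] 0.04377190526429029
(array([ 0.046, -0.002,  1.044]), array([-0.   , -0.001, -0.001]))
```

View pics/q1.png

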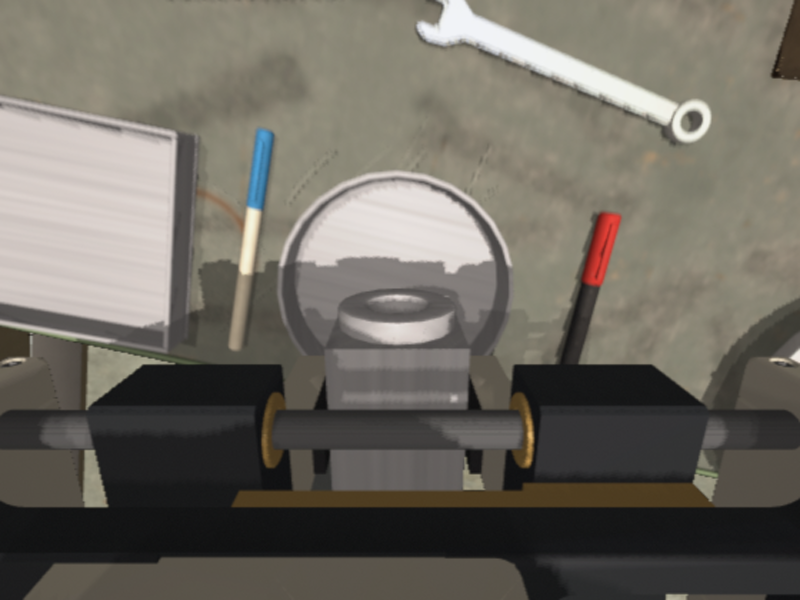

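The pan rim spans columns 278–512 with its far edge at row 172, and the held sleeve (326–468) is centred over it. The lowering comes next.

```bash
python3 - <<'E'
from h import *
s,o=pickle.load(open("q1.pkl","rb"));f=lambda p:(np.array(p)+.5)*.7-.5
v=np.array([np.cos(np.radians(13.6)),np.sin(np.radians(13.6)),0]); X=onz(s,f((395,172)),.028)-.07*v; print("pan",X,local(o,[X[0],X[1],.04],[180,0,13.7]))
E
python3 -m creep '[{"grip":1,"delta_pos":[0.046,0,0.4],"rotation":[0,0,0]},{"grip":1,"delta_pos":[0.046,0,0.8],"rotation":[0,0,0]},{"grip":1,"delta_pos":[0.046,0,0.98],"rotation":[0,0,0]},{"grip":1,"delta_pos":[0.046,0,0.98],"rotation":[0,0,0]}]'
python3 -m creep '[{"grip":1,"delta_pos":[0,0,0.04],"rotation":[0,0,0]},{"grip":1,"delta_pos":[0,0,0.05],"rotation":[0,0,0]}]'
```

```text
pan [0.43153799 0.02857147 0.028     ] (array([ 0.034, -0.011,  0.994]), array([-0.   , -0.001, -0.001]))
clock: 12.8
tool_pos: [0.4339, 0.0288, 0.0389]
orientation: [179.9, 0.2, 13.7]
force: [-0.4, -0.2, -1.8]
opening: 0.044
gripper_force: 30.0
clock: 13.0
tool_pos: [0.4357, 0.0297, 0.0368]
orientation: [-180.0, -0.1, 13.7]
force: [0.1, 0.0, -1.3]
opening: 0.0439
gripper_force: 30.0
```

```bash
python3 -m creep '[{"grip":1,"delta_pos":[0,0,0.02],"rotation":[0,0,0]},{"grip":1,"delta_pos":[0,0,0.02],"rotation":[0,0,0]}]'; python3 -m creep '[{"grip":1,"delta_pos":[0,0,0.01],"rotation":[0,0,0]},{"grip":1,"delta_pos":[0,0,0.01],"rotation":[0,0,0]}]'
```

```text
clock: 13.2
tool_pos: [0.435, 0.0294, 0.0346]
orientation: [-180.0, -0.1, 13.7]
force: [-0.7, -0.4, -1.2]
opening: 0.0438
gripper_force: 30.0
clock: 13.4
tool_pos: [0.4346, 0.0292, 0.0332]
orientation: [-180.0, -0.0, 13.7]
force: [-0.8, 0.1, -0.8]
opening: 0.044
gripper_force: 30.0
```

```bash
for i in 1 2; do python3 -m creep '[{"grip":1,"delta_pos":[0,0,0.01],"rotation":[0,0,0]},{"grip":1,"delta_pos":[0,0,0.01],"rotation":[0,0,0]}]' | grep -E "tool|force"; done
```

```text
tool_pos: [0.4347, 0.0292, 0.0332]
force: [-6.1, 1.2, 18.1]
gripper_force: 30.0
tool_pos: [0.4348, 0.0292, 0.033]
force: [-10.4, 1.3, 33.7]
gripper_force: 30.0
```

On the floor. I'll ease off, release, lift and return towards the turntable.

```bash
python3 -m creep '[{"grip":1,"delta_pos":[0,0,-0.015],"rotation":[0,0,0]},{"grip":0.3,"delta_pos":[0,0,-0.015],"rotation":[0,0,0]},{"grip":0.3,"delta_pos":[0,0,-0.015],"rotation":[0,0,0]},{"grip":0.3,"delta_pos":[0,0,-0.015],"rotation":[0,0,0]}]' | grep -E "force|open"
python3 -m creep '[{"grip":0.3,"delta_pos":[0,0,-0.3],"rotation":[0,0,0]},{"grip":0.3,"delta_pos":[0,0,-0.7],"rotation":[0,0,0]},{"grip":0.3,"delta_pos":[0,0,-1],"rotation":[0,0,0]}]' >/dev/null
python3 -m creep '[{"grip":0.3,"delta_pos":[0,0,-0.5],"rotation":[0,0,0]},{"grip":0.3,"delta_pos":[0,0,-1],"rotation":[0,0,0]},{"grip":0.3,"delta_pos":[0,0,-1],"rotation":[0,0,0]}]'
python3 - <<'E'
from h import *
from plant import ctrl
o=ctrl.get_obs(); print(local(o,[.3975,-.2883,.248],[180,0,-12.5]))
E
```

```text
force: [-1.2, 0.8, -0.1]
opening: 0.0594
gripper_force: 0.0
clock: 14.8
tool_pos: [0.4378, 0.0301, 0.2391]
orientation: [-179.9, -0.6, 13.7]
force: [0.9, 0.3, -1.2]
opening: 0.0613
gripper_force: 0.0
(array([-1.146,  2.997, -0.105]), array([-0.002, -0.007,  0.291]))
```

```bash
for i in 1 2 3; do python3 -m creep '[{"grip":0.3,"delta_pos":[-0.36,1,-0.03],"rotation":[0,0,0]},{"grip":0.3,"delta_pos":[-0.36,1,-0.03],"rotation":[0,0,0]},{"grip":0.3,"delta_pos":[-0.36,1,-0.03],"rotation":[0,0,0]}]' >/dev/null; done
python3 -m creep '[{"grip":0.3,"delta_pos":[0,0,0],"rotation":[0,0,0.28]},{"grip":0.3,"delta_pos":[0,0,0],"rotation":[0,0,0.28]},{"grip":0.3,"delta_pos":[0,0,0],"rotation":[0,0,0.28]},{"grip":0.3,"delta_pos":[0,0,0],"rotation":[0,0,0.28]}]' >/dev/null
python3 snap.py t3
python3 - <<'E'
import cv2
from h import *
a,oa=pickle.load(open("t1.pkl","rb"));b,ob=pickle.load(open("t3.pkl","rb"))
ga,gb=[cv2.cvtColor(s["color"],cv2.COLOR_RGB2GRAY) for s in(a,b)]
tp=ga[138:218,290:355]; r=cv2.matchTemplate(gb[100:245,230:420],tp,cv2.TM_CCOEFF_NORMED); print(cv2.minMaxLoc(r))
m=cv2.minMaxLoc(r)[3]; sh=np.array([m[0]+230-290,m[1]+100-138]); print("shift px",sh)
X=np.array([.4094,-.336,.079]); print("expected shift if still",proj(b,X)-proj(a,X)); print("R now",onz(b,proj(a,X)+sh,.079))
E
```

```text
16.15 [ 0.40046739 -0.28748785  0.24114771] [-1.79991112e+02  2.73921983e-02 -1.13622032e+01] 0.06120731287836501
(-0.3508789539337158, 0.6740622520446777, (125, 65), (60, 41))
shift px [0 3]
expected shift if still [ 2.60767814 -2.83239001]
R now [ 0.4040735  -0.33250377  0.079     ]
```

Run:
```python
import pickle,cv2
s,o=pickle.load(open("t3.pkl","rb"))
cv2.imwrite("pics/t3c.png",cv2.resize(s["color"][90:255,180:400][:,:,::-1],(800,600),interpolation=cv2.INTER_CUBIC))
```

```text
(no output)
```

View pics/t3c.png

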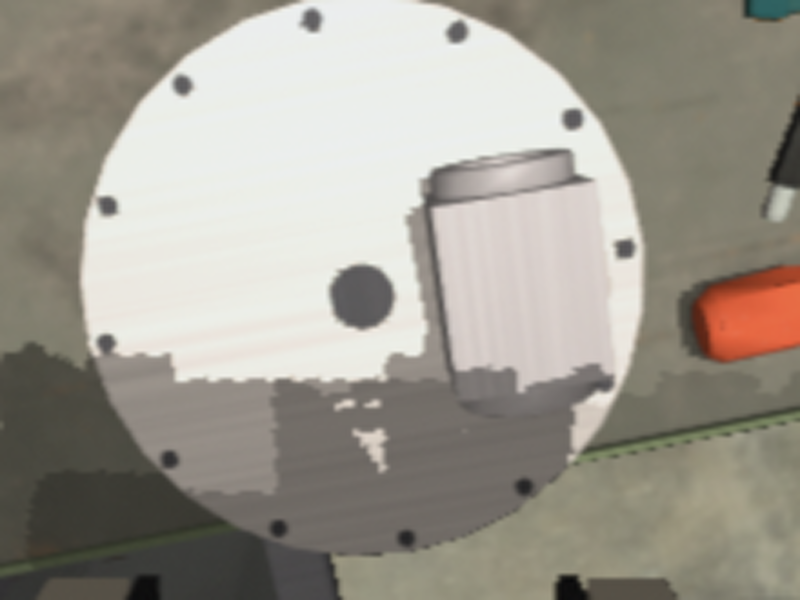

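The disc has turned slightly. In the crop the second sleeve's top-face corners are (430,208), (594,179), (612,377) and (457,401), and the hub is at (362,296). I'll also check whether the disc is still turning.

```bash
python3 snap.py t4
python3 - <<'E'
import cv2
from h import *
a,o=pickle.load(open("t3.pkl","rb"));b,_=pickle.load(open("t4.pkl","rb"))
f=lambda p:(np.array(p)+.5)/(800/220)-.5+[180,90]
P=np.array([onz(a,f(p),.079) for p in [(430,208),(594,179),(457,401),(612,377)]]); print("R",P.mean(0).round(4),"yaw",[round(np.degrees(np.arctan2(*(P[i]-P[j])[[1,0]])),1) for i,j in((0,2),(1,3))],[round(np.degrees(np.arctan2(*(P[i]-P[j])[[1,0]]))-90,1) for i,j in((0,1),(2,3))],np.linalg.norm(P[0]-P[1]),np.linalg.norm(P[0]-P[2]))
h=onz(a,f((362,296)),.035); print("hub",h); d=(P.mean(0)-h)[:2]; print("radius yaw",np.degrees(np.arctan2(d[1],d[0]))+90,np.linalg.norm(d))
ga,gb=[cv2.cvtColor(s["color"],cv2.COLOR_RGB2GRAY)[90:230,190:370].astype(np.float32) for s in(a,b)]
print("motion",np.abs(ga-gb).mean(),cv2.phaseCorrelate(ga,gb))
print("hub from t1",[.4205,-.2923])
E
```

```text
16.2 [ 0.40044852 -0.28752302  0.24120777] [-1.79993142e+02  2.42343119e-02 -1.12918375e+01] 0.061278570940032515
R [ 0.4198 -0.3369  0.079 ] yaw [np.float64(-2.5), np.float64(-2.8)] [np.float64(-1.8), np.float64(-2.5)] 0.043618507984309454 0.05355306320490394
hub [ 0.42082658 -0.29264795  0.035     ]
radius yaw -1.3404637356183002 0.04426413310305203
motion 1.6657143 ((0.22869224664981402, 0.07288717565168668), 1.0052218949353253)
hub from t1 [0.4205, -0.2923]
```

```bash
for i in 1 2; do python3 -m creep '[{"grip":0.3,"delta_pos":[0,0,0],"rotation":[0,0,0]},{"grip":0.3,"delta_pos":[0,0,0],"rotation":[0,0,0]},{"grip":0.3,"delta_pos":[0,0,0],"rotation":[0,0,0]},{"grip":0.3,"delta_pos":[0,0,0],"rotation":[0,0,0]},{"grip":0.3,"delta_pos":[0,0,0],"rotation":[0,0,0]}]' >/dev/null; done
python3 snap.py t5
python3 - <<'E'
import cv2
from h import *
a,o=pickle.load(open("t3.pkl","rb"))
for n in("t4","t5"):
    b,ob=pickle.load(open(n+".pkl","rb"))
    g=[cv2.cvtColor(s["color"],cv2.COLOR_RGB2GRAY) for s in(a,b)]
    for nm,(r0,r1,c0,c1) in dict(sleeve=(128,198,288,352),scene=(60,240,380,540)).items():
        M=np.eye(2,3,dtype=np.float32)
        cc,M=cv2.findTransformECC(g[0][r0:r1,c0:c1],g[1][r0:r1,c0:c1],M,cv2.MOTION_EUCLIDEAN,(3,200,1e-6),None,3)
        print(n,ob["clock"],nm,round(cc,3),"rot",round(np.degrees(np.arctan2(M[1,0],M[0,0])),2),"shift of centre",(M@[(c1-c0)/2,(r1-r0)/2,1]-[(c1-c0)/2,(r1-r0)/2]).round(2))
E
```

```text
17.25 [ 0.40029739 -0.28796202  0.24145857] [ 1.79998898e+02  1.67020790e-04 -1.15460148e+01] 0.06145191060536376
t4 16.2 sleeve 0.972 rot 0.34 shift of centre [0.25 0.32]
t4 16.2 scene 0.993 rot 0.33 shift of centre [-0.02  1.17]
t5 17.25 sleeve 0.955 rot 0.12 shift of centre [-0.39  0.21]
t5 17.25 scene 0.996 rot 0.11 shift of centre [-0.72  0.67]
```

The disc is at rest, because the sleeve and its surroundings shift together in the images. I'll move over the second sleeve.

```bash
python3 -m creep '[{"grip":0.3,"delta_pos":[0.289,0.44,0.2],"rotation":[0,0,-0.08]},{"grip":0.3,"delta_pos":[0.289,0.44,0.5],"rotation":[0,0,-0.102]},{"grip":0.3,"delta_pos":[0.289,0.44,1],"rotation":[0,0,-0.102]},{"grip":0.3,"delta_pos":[0.289,0.44,1],"rotation":[0,0,-0.102]}]' >/dev/null
python3 -m creep '[{"grip":0.3,"delta_pos":[0,0,0.25],"rotation":[0,0,0]},{"grip":0.3,"delta_pos":[0,0,0.25],"rotation":[0,0,0]},{"grip":0.3,"delta_pos":[0,0,0.25],"rotation":[0,0,0]}]'
python3 snap.py t6
python3 - <<'E'
import cv2
from h import *
s,o=pickle.load(open("t6.pkl","rb")); print(local(o,[.4198,-.3369,.063],[180,0,-2.4]))
# sleeve body front-edge: bright columns just below row of the top face front edge
r,p=np.radians(-2.4),np.array([.4198,-.3369])
v=np.array([np.cos(r),np.sin(r)]);n=np.array([-v[1],v[0]])
for a,b in((.027,.022),(.027,-.022),(-.0,.022),(0,-.022)): print((a,b),proj(s,np.append(p+a*v+b*n,.079)).round(1))
g=cv2.GaussianBlur(cv2.cvtColor(s["color"],cv2.COLOR_RGB2GRAY),(3,3),0)
for row in(215,225,235,240): print(row,g[row,225:335:3].tolist())
E
```

```text
clock: 17.95
tool_pos: [0.4204, -0.3371, 0.1182]
orientation: [180.0, -0.0, -2.3]
force: [0.9, 0.4, 0.2]
opening: 0.0612
gripper_force: 0.0
18.0 [ 0.4208133  -0.33719188  0.11861488] [ 1.79938189e+02 -1.08927975e-01 -2.32692271e+00] 0.061343224497036886
(array([-0.011, -0.003,  0.556]), array([ 0.001, -0.001,  0.001]))
(0.027, 0.022) [242.1 208.4]
(0.027, -0.022) [315.2 208.5]
(-0.0, 0.022) [243.5 249.6]
(0, -0.022) [313.6 249.7]
215 [115, 126, 115, 112, 112, 112, 141, 197, 199, 202, 198, 202, 201, 200, 203, 199, 198, 199, 203, 198, 199, 199, 204, 205, 199, 198, 200, 200, 201, 203, 131, 111, 129, 142, 142, 142, 135]
225 [39, 40, 40, 87, 110, 110, 107, 91, 92, 93, 92, 100, 117, 119, 120, 118, 117, 118, 120, 117, 118, 118, 120, 120, 118, 117, 118, 118, 118, 120, 117, 108, 111, 89, 42, 44, 103]
235 [39, 40, 70, 107, 107, 107, 105, 91, 91, 93, 91, 93, 93, 92, 94, 92, 92, 92, 94, 106, 117, 113, 107, 97, 94, 93, 93, 93, 93, 95, 98, 106, 106, 106, 106, 105, 94]
240 [92, 103, 104, 104, 104, 104, 103, 91, 91, 93, 91, 93, 92, 91, 93, 91, 91, 91, 93, 91, 91, 92, 94, 93, 92, 91, 92, 92, 92, 93, 98, 105, 105, 106, 106, 105, 82]
```

The measured sleeve edges (columns 243–315) match the prediction. Going down to grip.

```bash
python3 -m creep '[{"grip":0.3,"delta_pos":[-0.01,0,0.3],"rotation":[0,0,0]},{"grip":0.3,"delta_pos":[-0.01,0,0.54],"rotation":[0,0,0]},{"grip":0.3,"delta_pos":[-0.01,0,0.54],"rotation":[0,0,0]}]' | grep tool
python3 -m creep '[{"grip":1,"delta_pos":[0,0,0],"rotation":[0,0,0]},{"grip":1,"delta_pos":[0,0,0],"rotation":[0,0,0]},{"grip":1,"delta_pos":[0,0,0],"rotation":[0,0,0]},{"grip":1,"delta_pos":[0,0,0],"rotation":[0,0,0]},{"grip":1,"delta_pos":[0,0,0],"rotation":[0,0,0]}]'
python3 -m creep '[{"grip":1,"delta_pos":[0,0,0],"rotation":[0,0,0]},{"grip":1,"delta_pos":[0,0,0],"rotation":[0,0,0]}]'
```

```text
tool_pos: [0.4179, -0.3363, 0.0618]
clock: 18.8
tool_pos: [0.42, -0.3374, 0.0643]
orientation: [179.9, -0.2, -2.3]
force: [-0.7, -0.0, 7.9]
opening: 0.0438
gripper_force: 30.0
clock: 19.0
tool_pos: [0.42, -0.3374, 0.0643]
orientation: [179.9, -0.2, -2.3]
force: [-0.1, -0.1, 8.0]
opening: 0.0437
gripper_force: 30.0
```

```bash
for i in 1 2; do python3 -m creep '[{"grip":1,"delta_pos":[0,0,-0.3],"rotation":[0,0,0]},{"grip":1,"delta_pos":[0,0,-0.75],"rotation":[0,0,0]},{"grip":1,"delta_pos":[0,0,-0.75],"rotation":[0,0,0]}]' | grep -E "^force|tool"; done; for i in 1 2 3; do python3 -m creep '[{"grip":1,"delta_pos":[0.05,-0.35,0],"rotation":[0,0,0]},{"grip":1,"delta_pos":[0.1,-0.7,0],"rotation":[0,0,0]},{"grip":1,"delta_pos":[0.14,-1,0],"rotation":[0,0,0]}]' >/dev/null; done
for i in 1 2; do python3 -m creep '[{"grip":1,"delta_pos":[0.2,-0.35,0],"rotation":[0,0,0]},{"grip":1,"delta_pos":[0.35,-0.7,0],"rotation":[0,0,0]},{"grip":1,"delta_pos":[0.45,-0.92,0],"rotation":[0,0,0]}]' >/dev/null; done
python3 -m creep '[{"grip":1,"delta_pos":[0,0,0],"rotation":[0,0,-0.09]},{"grip":1,"delta_pos":[0,0,0],"rotation":[0,0,-0.178]},{"grip":1,"delta_pos":[0,0,0],"rotation":[0,0,-0.178]},{"grip":1,"delta_pos":[0,0,0],"rotation":[0,0,-0.178]}]'
python3 - <<'E'
from h import *
from plant import ctrl
o=ctrl.get_obs(); print(o["tool_pos"],o["orientation"],local(o,[.5723,.1409,.0793],[180,0,13.7]))
E
```

```text
tool_pos: [0.4219, -0.3383, 0.1434]
force: [1.6, -0.9, -3.7]
tool_pos: [0.4214, -0.3383, 0.2183]
force: [0.7, 0.4, -2.8]
clock: 21.5
tool_pos: [0.5703, 0.1412, 0.2118]
orientation: [-180.0, 0.1, 13.4]
force: [-0.2, 0.1, -4.1]
opening: 0.0439
gripper_force: 30.0
[0.57025988 0.14117106 0.21181321] [-1.79998160e+02  5.47960289e-02  1.34059677e+01] (array([0.02 , 0.007, 1.325]), array([-0.   ,  0.001, -0.003]))
```

```bash
python3 -m creep '[{"grip":1,"delta_pos":[0,0.007,0.4],"rotation":[0,0,-0.003]},{"grip":1,"delta_pos":[0.02,0.007,0.8],"rotation":[0,0,-0.003]},{"grip":1,"delta_pos":[0.02,0.007,1],"rotation":[0,0,-0.003]},{"grip":1,"delta_pos":[0.02,0.007,1],"rotation":[0,0,-0.003]}]' >/dev/null
python3 -m creep '[{"grip":1,"delta_pos":[0,0,0.32],"rotation":[0,0,0]},{"grip":1,"delta_pos":[0,0,0.32],"rotation":[0,0,0]},{"grip":1,"delta_pos":[0,0,0.32],"rotation":[0,0,0]},{"grip":1,"delta_pos":[0,0,0.32],"rotation":[0,0,0]}]' | grep -E "tool|orie"
python3 snap.py p3
python3 - <<'E'
import cv2
from h import *
a,_=pickle.load(open("p1.pkl","rb"));s,o=pickle.load(open("p3.pkl","rb")); print(local(o,[.5723,.1409,.0793],[180,0,13.7]))
ga,g=[cv2.cvtColor(x["color"],cv2.COLOR_RGB2GRAY) for x in(a,s)]
for nm,(r0,r1,c0,c1) in dict(pin=(100,168,250,310),collar=(205,242,234,322)).items():
    M=np.eye(2,3,dtype=np.float32); cc,M=cv2.findTransformECC(ga[r0:r1,c0:c1],g[r0:r1,c0:c1],M,cv2.MOTION_TRANSLATION,(3,200,1e-6),None,3); print(nm,round(cc,3),M[:,2])
def edges(row,c0,c1):
    x=np.arange(c0,c1); d=np.gradient(cv2.GaussianBlur(g,(3,3),0)[row].astype(float))[c0:c1]; m=(c1-c0)//2; return x[np.argmax(np.abs(d[:m]))],x[m+np.argmax(np.abs(d[m:]))]
for r in(105,112,125,130,140,150): print(r,edges(r,240,320))
for r in(225,228,231): print(r,"outer",edges(r,230,330))
E
```

```text
tool_pos: [0.574, 0.1416, 0.0826]
orientation: [-180.0, -0.2, 13.9]
22.35 [0.57392154 0.14165554 0.08250145] [-1.79965107e+02 -1.69872239e-01  1.39110740e+01] 0.043561147324794845
(array([-0.018,  0.003,  0.032]), array([-0.   , -0.002,  0.002]))
pin 0.997 [0.17893875 5.820919  ]
collar 0.96 [0.26905644 0.20937124]
105 (np.int64(251), np.int64(306))
112 (np.int64(252), np.int64(306))
125 (np.int64(263), np.int64(295))
130 (np.int64(263), np.int64(295))
140 (np.int64(263), np.int64(295))
150 (np.int64(263), np.int64(295))
225 outer (np.int64(230), np.int64(314))
228 outer (np.int64(233), np.int64(313))
231 outer (np.int64(232), np.int64(313))
```

```bash
python3 -m creep '[{"grip":1,"delta_pos":[0,0.007,0.022],"rotation":[0,0,0.001]},{"grip":1,"delta_pos":[0,0.007,0.022],"rotation":[0,0,0.001]},{"grip":1,"delta_pos":[0.1,0.007,0.022],"rotation":[0,0,0.001]},{"grip":1,"delta_pos":[0.2,0.007,0.022],"rotation":[0,0,0.001]},{"grip":1,"delta_pos":[0.3,0.007,0.022],"rotation":[0,0,0.001]}]'
python3 -m creep '[{"grip":1,"delta_pos":[0.04,0,0],"rotation":[0,0,0]},{"grip":1,"delta_pos":[0.04,0,0],"rotation":[0,0,0]},{"grip":1,"delta_pos":[0.04,0,0],"rotation":[0,0,0]}]'
python3 - <<'E'
from plant import ctrl
for i in range(1): o=ctrl.get_obs(); print(o["tool_pos"],o["orientation"],o["force"])
E
```

```text
clock: 22.85
tool_pos: [0.6034, 0.1481, 0.0784]
orientation: [180.0, -0.0, 13.8]
force: [-0.4, 0.4, -4.2]
opening: 0.0439
gripper_force: 30.0
clock: 23.15
tool_pos: [0.6057, 0.1484, 0.0779]
orientation: [180.0, 0.0, 13.8]
force: [-0.9, -0.8, -3.8]
opening: 0.0442
gripper_force: 30.0
[0.60572772 0.14842017 0.07787233] [1.79992244e+02 4.92761343e-02 1.38138275e+01] [-0.89124289 -0.80688973 -3.76908116]
```

```bash
python3 -m creep '[{"grip":1,"delta_pos":[0,0,-0.012],"rotation":[0,0,0]},{"grip":1,"delta_pos":[0.02,0,-0.012],"rotation":[0,0,0]},{"grip":1,"delta_pos":[0.05,0,-0.012],"rotation":[0,0,0]},{"grip":1,"delta_pos":[0.07,0,-0.012],"rotation":[0,0,0]},{"grip":1,"delta_pos":[0.07,0,-0.012],"rotation":[0,0,0]}]'
python3 -m creep '[{"grip":1,"delta_pos":[0.03,0,0],"rotation":[0,0,0]},{"grip":1,"delta_pos":[0.04,0,0],"rotation":[0,0,0]},{"grip":1,"delta_pos":[0.04,0,0],"rotation":[0,0,0]}]'
python3 -m creep '[{"grip":1,"delta_pos":[0.03,0,0],"rotation":[0,0,0]},{"grip":1,"delta_pos":[0.04,0,0],"rotation":[0,0,0]},{"grip":1,"delta_pos":[0.04,0,0],"rotation":[0,0,0]}]'
```

```text
clock: 23.65
tool_pos: [0.6131, 0.1504, 0.0795]
orientation: [180.0, -0.0, 13.8]
force: [-0.8, 0.8, -2.6]
opening: 0.0437
gripper_force: 30.0
clock: 23.95
tool_pos: [0.6168, 0.1513, 0.0794]
orientation: [180.0, -0.0, 13.8]
force: [-0.1, -0.5, -3.5]
opening: 0.0437
gripper_force: 30.0
clock: 24.25
tool_pos: [0.6207, 0.1523, 0.0794]
orientation: [180.0, -0.0, 13.8]
force: [-0.4, -0.2, -3.7]
opening: 0.0439
gripper_force: 30.0
```

It's past the step with no resistance, so I'll keep pushing home.

```bash
python3 -m creep '[{"grip":1,"delta_pos":[0.04,0,0],"rotation":[0,0,0]},{"grip":1,"delta_pos":[0.08,0,0],"rotation":[0,0,0]},{"grip":1,"delta_pos":[0.12,0,0],"rotation":[0,0,0]},{"grip":1,"delta_pos":[0.14,0,0],"rotation":[0,0,0]},{"grip":1,"delta_pos":[0.14,0,0],"rotation":[0,0,0]}]'
for i in 1 2 3; do python3 -m creep '[{"grip":1,"delta_pos":[0.02,0,0],"rotation":[0,0,0]},{"grip":1,"delta_pos":[0.03,0,0],"rotation":[0,0,0]},{"grip":1,"delta_pos":[0.03,0,0],"rotation":[0,0,0]}]' | grep -E "tool|^force"; done
```

```text
clock: 24.75
tool_pos: [0.6345, 0.1556, 0.0793]
orientation: [180.0, -0.0, 13.8]
force: [-1.1, 0.1, -3.2]
opening: 0.0439
gripper_force: 30.0
tool_pos: [0.6372, 0.1563, 0.0795]
force: [1.0, 0.3, -3.6]
tool_pos: [0.6401, 0.157, 0.0795]
force: [0.2, 0.3, -3.1]
tool_pos: [0.6423, 0.1575, 0.0792]
force: [-3.3, -0.7, -2.1]
```

```bash
python3 -m creep '[{"grip":1,"delta_pos":[0.02,0,0],"rotation":[0,0,0]},{"grip":1,"delta_pos":[0.04,0,0],"rotation":[0,0,0]},{"grip":1,"delta_pos":[0.04,0,0],"rotation":[0,0,0]},{"grip":1,"delta_pos":[0.04,0,0],"rotation":[0,0,0]}]'
```

```text
clock: 26.05
tool_pos: [0.6426, 0.1573, 0.0785]
orientation: [180.0, 0.5, 13.8]
force: [-16.1, -0.7, 3.3]
opening: 0.0439
gripper_force: 30.0
```

Stopped at the shoulder, 27 mm deeper than the first, so this is the wide sleeve. I'll withdraw it to the square tray.

```bash
python3 -m creep '[{"grip":1,"delta_pos":[-0.1,0,0],"rotation":[0,0,0]},{"grip":1,"delta_pos":[-0.3,0,0],"rotation":[0,0,0]},{"grip":1,"delta_pos":[-0.55,0,0],"rotation":[0,0,0]},{"grip":1,"delta_pos":[-0.8,0,0],"rotation":[0,0,0]},{"grip":1,"delta_pos":[-0.95,0,0],"rotation":[0,0,0]}]'
python3 -m creep '[{"grip":1,"delta_pos":[0,0,-0.4],"rotation":[0,0,0]},{"grip":1,"delta_pos":[0,0,-0.6],"rotation":[0,0,0]}]' >/dev/null
for i in 1 2; do python3 -m creep '[{"grip":1,"delta_pos":[-0.3,-0.3,0],"rotation":[0,0,0]},{"grip":1,"delta_pos":[-0.5,-0.57,0],"rotation":[0,0,0]},{"grip":1,"delta_pos":[-0.5,-0.57,0],"rotation":[0,0,0]}]' >/dev/null; done
python3 snap.py q2
python3 - <<'E'
from h import *
import cv2
f=lambda p:(np.array(p)+.5)*.7-.5
q,_=pickle.load(open("q1.pkl","rb")); A=onz(q,f((178,132)),.028);B=onz(q,f((168,350)),.028); C=onz(q,f((0,98)),.028); print("tray right rim",A,B,np.linalg.norm(A-B),"far rim pt",C)
T=pickle.load(open("s0.pkl","rb"))["top"]
P=[onz(T,f(p),.028) for p in[(214,338),(282,337),(283,403),(215,404)]]; print(np.round(P,3),np.mean(P,0))
s,o=pickle.load(open("q2.pkl","rb")); print(local(o,[.426,.222,.04],[180,0,13.7]))
E
```

```text
clock: 26.55
tool_pos: [0.5532, 0.1355, 0.0797]
orientation: [-180.0, -0.0, 13.8]
force: [-0.3, 0.4, -3.0]
opening: 0.044
gripper_force: 30.0
27.4 [0.42976315 0.22396932 0.14013356] [-1.79932965e+02 -1.15960131e-01  1.40067661e+01] 0.04380621855066713
tray right rim [0.49244466 0.16167165 0.028     ] [0.3648656  0.15648841 0.028     ] 0.12768430696580943 far rim pt [0.48743989 0.25308847 0.028     ]
[[0.487 0.29  0.028]
 [0.491 0.156 0.028]
 [0.362 0.149 0.028]
 [0.358 0.281 0.028]] [0.42455033 0.21896322 0.028     ]
(array([-0.043,  0.011,  1.001]), array([-0.001, -0.001,  0.003]))
```

```bash
python3 -m creep '[{"grip":1,"delta_pos":[-0.04,0.02,0.3],"rotation":[0,0,0.09]},{"grip":1,"delta_pos":[-0.04,0.02,0.6],"rotation":[0,0,0.12]},{"grip":1,"delta_pos":[-0.04,0.02,0.9],"rotation":[0,0,0.12]},{"grip":1,"delta_pos":[-0.04,0.02,1],"rotation":[0,0,0.12]},{"grip":1,"delta_pos":[-0.04,0.02,1],"rotation":[0,0,0.12]}]'
python3 -m creep '[{"grip":1,"delta_pos":[0,0,0.03],"rotation":[0,0,0]},{"grip":1,"delta_pos":[0,0,0.04],"rotation":[0,0,0]},{"grip":1,"delta_pos":[0,0,0.04],"rotation":[0,0,0]}]' | grep -E "tool|^force"
for i in 1 2; do python3 -m creep '[{"grip":1,"delta_pos":[0,0,0.01],"rotation":[0,0,0]},{"grip":1,"delta_pos":[0,0,0.01],"rotation":[0,0,0]}]' | grep -E "tool|^force"; done
```

```text
clock: 27.9
tool_pos: [0.4269, 0.219, 0.0384]
orientation: [179.9, 0.1, 3.0]
force: [-0.3, 0.1, -2.9]
opening: 0.044
gripper_force: 30.0
tool_pos: [0.4273, 0.2203, 0.0364]
force: [-0.5, 0.6, -2.7]
tool_pos: [0.4269, 0.22, 0.0349]
force: [-0.0, 0.1, -3.8]
tool_pos: [0.4267, 0.2198, 0.0335]
force: [-0.9, -0.2, -3.2]
```

```bash
for i in 1 2; do python3 -m creep '[{"grip":1,"delta_pos":[0,0,0.01],"rotation":[0,0,0]},{"grip":1,"delta_pos":[0,0,0.01],"rotation":[0,0,0]}]' | grep -E "tool|^force"; done
```

```text
tool_pos: [0.4268, 0.2199, 0.0324]
force: [-0.2, 0.3, -3.7]
tool_pos: [0.4269, 0.2199, 0.0323]
force: [-4.2, -1.8, 10.4]
```

On the tray floor. I'll release, rise and check.

```bash
python3 -m creep '[{"grip":1,"delta_pos":[0,0,0],"rotation":[0,0,0]},{"grip":0.3,"delta_pos":[0,0,-0.005],"rotation":[0,0,0]},{"grip":0.3,"delta_pos":[0,0,-0.005],"rotation":[0,0,0]},{"grip":0.3,"delta_pos":[0,0,-0.005],"rotation":[0,0,0]},{"grip":0.3,"delta_pos":[0,0,-0.005],"rotation":[0,0,0]}]' | grep -E "force|open"
for i in 1 2; do python3 -m creep '[{"grip":0.3,"delta_pos":[0,0,-0.3],"rotation":[0,0,0]},{"grip":0.3,"delta_pos":[0,0,-0.7],"rotation":[0,0,0]},{"grip":0.3,"delta_pos":[0,0,-1],"rotation":[0,0,0]}]' | grep -E "tool|^force"; done
python3 -m creep '[{"grip":0.3,"delta_pos":[0,0,0],"rotation":[0,0,0]},{"grip":0.3,"delta_pos":[0,0,0],"rotation":[0,0,0]},{"grip":0.3,"delta_pos":[0,0,0],"rotation":[0,0,0]}]' | grep -E "tool|^force|clock"
python3 snap.py e1 scene
python3 - <<'E'
from h import *
import cv2
e,_=pickle.load(open("e1.pkl","rb")); a=pickle.load(open("s0.pkl","rb"))["scene"]
d=cv2.absdiff(cv2.cvtColor(e["color"],6+1),cv2.cvtColor(a["color"],7)); _,m=cv2.threshold(cv2.GaussianBlur(d,(5,5),0),30,255,0)
n,_,st,ce=cv2.connectedComponentsWithStats(m)
for i in range(1,n):
    if st[i,4]>60: print(st[i],onz(e,ce[i],.03).round(3))
E
```

```text
force: [-0.7, -0.1, -0.5]
opening: 0.0612
gripper_force: 0.0
tool_pos: [0.427, 0.2199, 0.1337]
force: [0.3, 0.1, -0.1]
tool_pos: [0.427, 0.2199, 0.2343]
force: [1.3, 1.3, -0.0]
clock: 30.4
tool_pos: [0.4262, 0.2194, 0.2309]
force: [-0.4, 0.1, 0.6]
30.45 [0.42623948 0.21935424 0.23077031] [1.79920798e+02 9.36890231e-02 3.02177314e+00] 0.06119778227960169
[    0     0   206   257 18573] [ 1.25  -0.088  0.03 ]
[ 273    0   46   54 1639] [ 1.102 -0.901  0.03 ]
[322   0  27  20 267] [ 1.035 -1.081  0.03 ]
[  213     0   331   224 22243] [ 0.655 -0.578  0.03 ]
[432   0  35  21 382] [ 0.665 -1.343  0.03 ]
[497   0  31  16 374] [ 0.455 -1.501  0.03 ]
[ 435   16   84   80 2430] [ 0.426 -1.033  0.03 ]
[153  68  16  14 101] [ 1.227 -0.329  0.03 ]
[170  71  32  29 268] [ 1.114 -0.345  0.03 ]
[174  84  15  17  95] [ 1.099 -0.307  0.03 ]
[113 112  12  10  82] [ 1.164 -0.108  0.03 ]
[ 482  112   78   92 3349] [ 0.148 -0.694  0.03 ]
[  253   117   307   303 40568] [ 0.175 -0.102  0.03 ]
[204 122   5  16  63] [ 0.911 -0.219  0.03 ]
[208 166  39  20 193] [ 0.743 -0.116  0.03 ]
[254 176  38  22 484] [ 
[... 331 characters left out ...]
32  22 291] [0.8   0.177 0.03 ]
[  17  233   45   94 1403] [0.872 0.322 0.03 ]
[293 232  52  26 255] [ 0.427 -0.08   0.03 ]
[ 106  234  111   73 3164] [0.642 0.175 0.03 ]
[351 245  12  12  94] [ 0.354 -0.114  0.03 ]
[155 249  19  11  96] [0.687 0.144 0.03 ]
[  64  252   56   55 1638] [0.763 0.276 0.03 ]
[263 253  32  15 100] [0.481 0.004 0.03 ]
[  184   254   170   153 10140] [0.4   0.141 0.03 ]
[529 293  29   8  68] [ 0.001 -0.241  0.03 ]
[ 92 319  96  88 734] [0.551 0.335 0.03 ]
[194 323  20  24  74] [0.489 0.226 0.03 ]
[141 334  20  19 117] [0.554 0.296 0.03 ]
[   0  338   52   82 2795] [0.672 0.48  0.03 ]
[183 348  15  18  74] [0.479 0.269 0.03 ]
[206 414  38   6 156] [0.355 0.303 0.03 ]
```

```bash
python3 -c "
from plant import ctrl
print(ctrl.close_job())"
```

```text
the job is handed in; nothing more can be done
None
```

The job is handed in: the first sleeve stopped at the pin's step and lies in the round pan, and the second slid fully home and lies in the square tray (30.5 s of the 72 s used). After the last release I had no picture views left, so the final positions rest on the arm's readings at set-down, and I got no verdict back.

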